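# Gauge two dosing sleeves and reject the tight one

### The job

Test the two cream sleeves on the two-lane pin gauge: push each one along its rods onto its steel gauge pin as far as it goes. Leave the sleeve that slides fully home against the upright plate where it is; the one that stops part-way must, after its test, be drawn back off its pin and set down (not dropped) in the empty white reject tray. Leave the other things on the bench where they are.

Things in the scene. Friction and masses are not known exactly. Their poses are not given: they have to be found in the camera images.
- gauge: two-lane pin gauge fixed to the bench, base 300 x 190 x 12 mm. Origin on the table, mid-lanes; x = pushing direction, y across. Lanes at y = +-55 mm, each two 12 mm rods 40 mm apart, tops 30 mm above the table, x = -117 to 130 mm; a sleeve on them has its axis 48 mm up, in line with the pin. Pins stand out from an upright grey plate, face at x = 130 mm, 82 mm high, 25 mm thick.
- home_1 (a point): point on the axis of lane 1 of the gauge (at its y = +55 mm), 48 mm above the table, where the middle of a sleeve lies when the sleeve is fully home against the upright plate. Axes as the gauge. The lane's pin is level, 31 mm diameter, 85 mm long, sticks out from the plate towards -x; its bevelled nose is 40 mm before this point.
- home_2 (a point): point on the axis of lane 2 of the gauge (at its y = -55 mm), 48 mm above the table, where the middle of a sleeve lies when the sleeve is fully home against the upright plate. Axes as the gauge. The lane's pin is level, 31 mm diameter, 85 mm long, sticks out from the plate towards -x; its bevelled nose is 40 mm before this point.
- sleeve_a: cream plastic sleeve (tube) 90 mm long, 50 mm outside diameter, 0.12 kg, one of two that look alike: 36 mm bore at both mouths, but one of them narrows inside, so that it stops 15 mm onto the pin. Lies on the rods of one lane (which lane varies), 45 to 65 mm short of the pin's nose. Origin at the middle of the tube, on its axis; x along the tube.
- sleeve_b: cream plastic sleeve (tube) 90 mm long, 50 mm outside diameter, 0.12 kg, one of two that look alike: 36 mm bore at both mouths, but one of them narrows inside, so that it stops 15 mm onto the pin. Lies on the rods of one lane (which lane varies), 45 to 65 mm short of the pin's nose. Origin at the middle of the tube, on its axis; x along the tube.
- reject_tray: empty open white plastic tray, 200 mm (x) by 150 mm (y), 45 mm high, walls and floor about 4 mm thick, fixed to the bench. Origin at the centre of its underside, on the table.
- seed_jar: bystander: amber glass jar with a white cap, 60 mm diameter, 90 mm tall; origin at the centre of its underside
- weight: bystander: steel balance weight, 42 mm diameter, 63 mm tall; origin at the centre of its underside
- spatula: bystander: spatula 190 mm long lying on the white board; x along it
- sample_cup: bystander: cream sample cup, 72 mm diameter, 55 mm tall; origin at the centre of its underside
- packet_box: bystander: brown carton 100 x 70 x 50 mm; origin at the centre of its underside
- marker: bystander: grey marker pen 130 mm long, 14 mm thick, lying on the bench; x along it
Things that resemble listed ones, but are neither listed nor needed, are in the scene too. Leave any pink look-alike of the reject_tray alone.

How it is judged:
By the outcome, as a careful person would: the job done as asked, in the order asked, and still so for the second after the job is handed in, with the robot touching nothing.
It also fails if it takes over 58 s, if anything falls off the work surface, if the arm or the gripper's body presses on something with over 40 N, if the wrist force passes 120 N, or if a joint passes its speed limit or range.

### The arm

A 6-joint arm with a two-finger parallel gripper is mounted at the origin on the work surface. World frame = base frame: x ahead of the robot, y to its left, z up, the work surface at z = 0. Lengths are in m, angles in rad, forces in N, time in s.
With the tool pointing down it reaches from about 0.375 to 0.9 m from the base axis. Payload 3.1 kg.
Tool frame: the origin (TCP) lies midway between the tips of the shut fingers; the grasp point (between the pads) lies 19 mm behind it; z points along the fingers, y is the line along which they close (so a half turn about z gives the same grasp; the last joint's range is limited). The gripper opens to 87 mm and grips with 3 to 60 N. Pads are 19 mm wide; open, the fingers measure 117 mm over their backs; the gripper's body (75 mm by 190 mm) begins 51 mm behind the grasp point.
Start: joints at [-1.49, 0.527, 1.433, -0, 1.181, -0.178], TCP at [0.16, -0.604, 0.197] pointing down, gripper open.
Joint ranges: [-3.08, 3.08], [-0.75, 2.2], [0.22, 2.44], [-1.43, 4.57], [0, 2.65], [-2.85, 2.85]. Speed limits (rad/s): [2.79, 2.79, 3.14, 3.14, 3.14, 3.14].

### API

Orientations are given as a unit quaternion [x, y, z, w].
In Python, from rig import robot gives the robot as it stands. The module is installed in compiled form; this text tells all that it offers.
- The arm moves only by the tool play_rows, never from a script. Its arguments are lists of equal length, an entry for each row: "gripper": the closure, from -1 (fully open) to 1 (shut); "delta_pos": the shift along the tool's x, y, z in cm, a list of three; "turn": the turn, a rotation vector about the tool's x, y, z in rad, a list of three. A call has 1 to 12 rows; each row is the pose to reach, as a shift and turn from the pose commanded when the call began, along the tool's axes at that moment; what a row does not reach only later rows make up. A row lasts 1/8 s, in which the tool goes at most 62.5 mm and 10.7 degrees, less where a joint would pass 70% of its speed; a pose out of reach is approached as far as the arm can. A call with a gripper value outside its range is refused whole. The fingers move at their own pace and stop on an object; "squeeze" is the grip in N (left out, the last holds). Time passes only in rows, so rows that repeat a pose let the fingers close. It gives the time, the measured TCP pose, the force, the opening and the grip force at its end, in the units of the state.
- robot.get_obs(): the state, without advancing time (a new reading comes with each control period).
- robot.camera(name): name is "scene" or "top" or "wrist"; returns a dict with "color" (384x512x3 uint8, red, green, blue), "vfov" (degrees; the focal length in pixels is half the picture's height over the tangent of half this angle, whatever the lens; pixels are square), "cx", "cy" (the principal point, pixels), "R" (3x3) and "t" (3): a world point X has camera coordinates R X + t. Camera axes: x right, y down, z forward; pixel columns grow to the right and rows downward; lengths in m; the calibration is good to about 2 mm. A picture is of the moment at which its call begins. There is no depth.
- robot.hand_in(): hands the job in; it is judged then, once.
The state is a dict: "time": time; "q": joint angles; "joint_velocities": joint speeds; "joint_torque": joint torques, N m; "position": TCP position; "tool_rot": TCP orientation; "ft_force": force on the tool from outside, world axes, zero at the start; "moment": the same for the moment, N m; "grip_width": finger opening in m; "grip_force": force on a finger pad.
Only numpy, scipy, OpenCV 4.12 (cv2) and the standard library are available. Lean on these libraries where they do the work, as an engineer would, in place of code of your own. Each camera call takes 0.05 s, during which the arm holds its last target. There are 200 camera calls.

## Working session

There is one attempt and no reset: what is moved stays moved. The work goes in short steps, Python scripts to look and compute and a tool call to move; the robot and the scene stay as the last step left them, time stands still between calls to the robot, and variables do not carry over. Pictures are saved under pics/ and viewed, at most 10 in all, crops included, and the job is handed in when it is done.

Besides the shell and the picture viewer there is one more tool, called after "Emit:" by a JSON object that holds its "method" and its "body", one argument or row to a line. play_rows: Moves the arm, as the interface text tells. Its arguments: {"type":"object","properties":{"gripper":{"type":"array","items":{"type":"number"}},"delta_pos":{"type":"array","items":{"type":"array","items":{"type":"number"}}},"turn":{"type":"array","items":{"type":"array","items":{"type":"number"}}},"squeeze":{"type":"number"}},"required":["gripper","delta_pos","turn"]}

```bash
mkdir -p pics
cat > h.py <<'E'
import numpy as np, cv2, json, pickle
from rig import robot
def snap(n,f):
    c=robot.camera(n); cv2.imwrite(f'pics/{f}.png',c['color'][:,:,::-1]); pickle.dump(c,open(f'pics/{f}.pkl','wb')); return c
def load(f): return pickle.load(open(f'pics/{f}.pkl','rb'))
def F(c): return c['color'].shape[0]/2/np.tan(np.radians(c['vfov'])/2)
def proj(c,X):
    p=np.asarray(c['R'])@np.asarray(X)+np.asarray(c['t']); return F(c)*p[0]/p[2]+c['cx'],F(c)*p[1]/p[2]+c['cy']
def ray(c,u,v):
    R=np.asarray(c['R']); d=R.T@np.array([(u-c['cx'])/F(c),(v-c['cy'])/F(c),1]); return -R.T@np.asarray(c['t']),d
def atz(c,u,v,z):
    o,d=ray(c,u,v); return o+d*(z-o[2])/d[2]
def tri(l):
    A=0;b=0
    for c,u,v in l:
        o,d=ray(c,u,v); d=d/np.linalg.norm(d); P=np.eye(3)-np.outer(d,d); A=A+P; b=b+P@o
    X=np.linalg.solve(A,b); return X,[np.subtract(proj(c,X),(u,v)).round(1) for c,u,v in l]
E
python3 - <<'E'
from h import *
for n in ['scene','top','wrist']:
    c=snap(n,n+'0'); print(n,c['vfov'],c['cx'],c['cy'],(-np.array(c['R']).T@c['t']).round(3))
a=[cv2.resize(cv2.imread(f'pics/{n}0.png'),(800,600),interpolation=cv2.INTER_CUBIC) for n in ['scene','top']]
cv2.imwrite('pics/s.png',a[0]);cv2.imwrite('pics/t.png',a[1])
print(robot.get_obs())
E
```

```text
scene 46.558137015732726 260.381836687953 190.29679959245343 [ 1.428 -1.131  0.972]
top 48.73462684839341 256.60080117971654 192.1368592836686 [ 0.429 -0.051  1.488]
wrist 70.24267130815555 259.29900463118236 191.86015568668776 [ 0.227 -0.587  0.384]
{'time': 0.15, 'q': array([-1.49048321e+00,  5.28274774e-01,  1.43358134e+00, -4.57183785e-06,
        1.18138163e+00, -1.78496352e-01]), 'joint_velocities': array([-0.00018309, -0.00217867, -0.00496354,  0.00133443,  0.00032847,
       -0.00185772]), 'joint_torque': array([ 7.69672188e-04, -4.40430558e+01, -1.76842064e+01,  6.33440609e-02,
        5.52817842e-02, -9.55670725e-05]), 'position': array([ 0.15993786, -0.60358525,  0.19629132]), 'tool_rot': array([ 9.91638437e-01,  1.29044696e-01,  3.82524633e-05, -8.21660431e-04]), 'ft_force': array([-0.24517277,  0.40679538, -0.08494921]), 'moment': array([-0.00676549, -0.03220536,  0.00448345]), 'grip_force': 0.0, 'grip_width': 0.0868398762026622}
```

View pics/s.png

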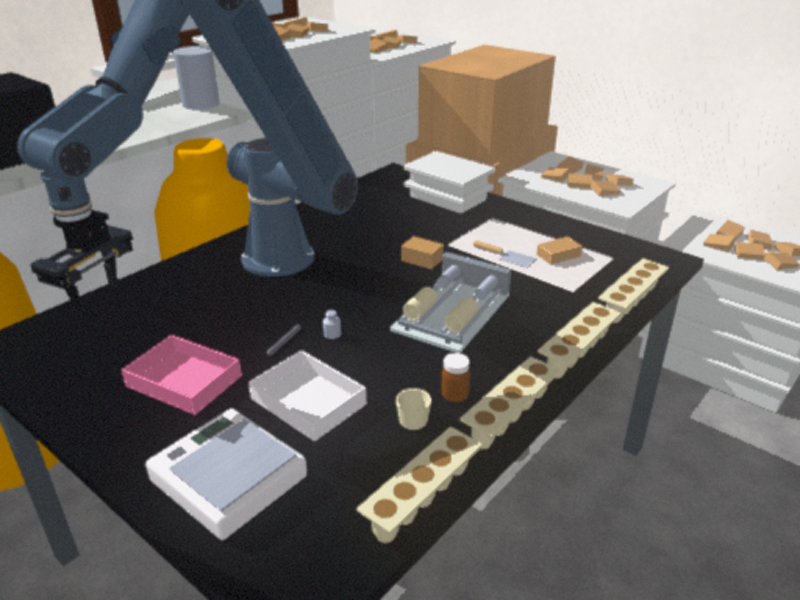

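View pics/t.png

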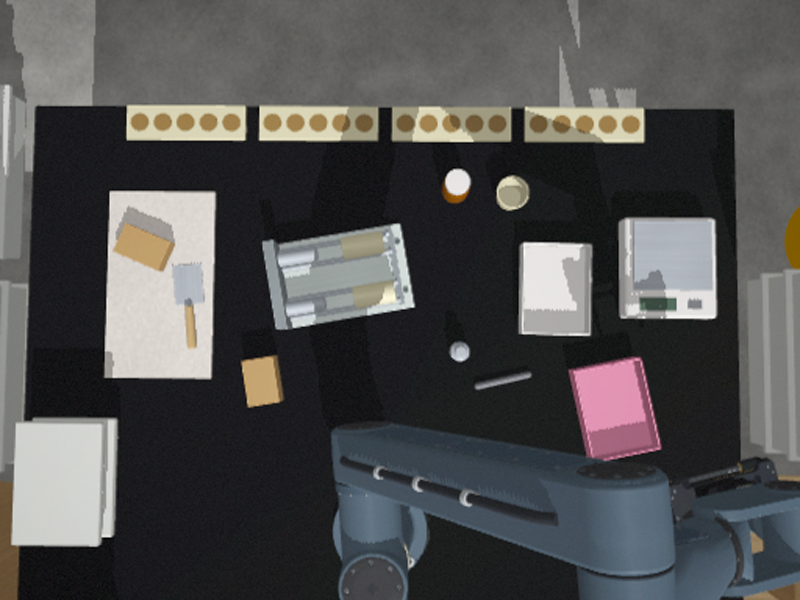

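Scene view: the gauge is at (455,300), white tray at (308,393), pink tray at (182,372) and a white balance at (227,470). Top view: the gauge is centred at (340,276) with its plate at (277,285), so pushing is towards image left. The white tray is at (555,288). The white candidates are the open tray at (555,288), the balance at (668,268) and the stacked boxes at (65,482). Only the first is an open tray of 200x150, and the pink one at (615,410) is the look-alike. I'll confirm in an enlarged crop.

Run:
```python
from h import *
a=cv2.imread('pics/top0.png'); b=cv2.imread('pics/scene0.png')
# top crop cols165-270 rows138-215 ; scene crop cols 245-330,rows 158-225; tray crops
def z(i,x0,y0,w,h,W,H): return cv2.resize(i[y0:y0+h,x0:x0+w],(W,H),interpolation=cv2.INTER_CUBIC)
m=np.vstack([np.hstack([z(a,165,138,100,75,400,300),z(b,245,155,100,75,400,300)]),np.hstack([z(a,320,138,100,75,400,300),z(b,150,220,100,75,400,300)])])
cv2.imwrite('pics/m.png',m)
```

```text
(no output)
```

View pics/m.png

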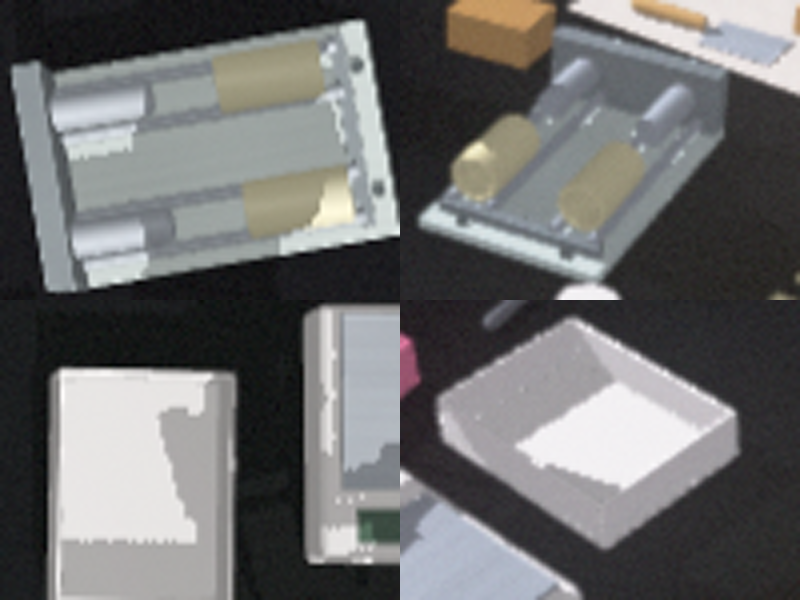

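The crop confirms the empty white tray, with an open floor visible (top px ~(355,187)). Both sleeves are short of the pins. Next I get coarse positions, then hover over the gauge and measure with the wrist camera.

Run:
```python
from h import *
t=load('top0'); s=load('scene0')
o=lambda x,y,X,Y:((x+.5)/4-.5+X,(y+.5)/4-.5+Y)
T=lambda x,y:o(x,y,165,138); S=lambda x,y:o(x-400,y,245,155)
TT=lambda x,y:o(x,y-300,320,138); ST=lambda x,y:o(x-400,y-300,150,220)
for n,p in dict(br=(400,235),tr=(362,20)).items(): print(n,atz(t,*T(*p),.012).round(4))
for n,p in dict(pf1=(75,287),pf2=(42,60)).items(): print(n,atz(t,*T(*p),.082).round(4))
for n,p in dict(n2=(150,102),n1=(172,227)).items(): print(n,atz(t,*T(*p),.050).round(4))
# sleeve outlines corners at axis height
for n,ps in dict(s2=[(213,58),(322,43),(325,95),(222,111)],s1=[(243,183),(350,167),(355,222),(250,236)]).items():
    P=np.array([atz(t,*T(*p),.05) for p in ps]); print(n,P.mean(0).round(4),np.linalg.norm(P[0]-P[1]).round(3),np.linalg.norm(P[1]-P[2]).round(3))
# tray rim corners triangulated: top full-res view coords /800*512
k=512/800
tc=[(521,242),(592,243),(591,335),(519,334)]
P=np.array([atz(t,(u+.5)*k-.5,(v+.5)*k-.5,.045) for u,v in tc]);print('tray',P.round(3),P.mean(0).round(4))
# tray corners in scene: near-left...
for a,b in [((52,370),(738,410)),((237,373),(605,545))]:
    print(tri([(t,*TT(*a)),(s,*ST(*b))]))
# sleeve: front mouth top etc
for n,c in dict(jar=(457,182),cup=(512,192),wt=(459,351),pk=(500,380)).items(): print(n,atz(t,c[0]*k,c[1]*k,.06).round(3))
w=load('wrist0');print('Rw',np.array(w['R']).round(2))
```

```text
br [ 0.4915 -0.0715  0.012 ]
tr [ 0.68  -0.037  0.012]
pf1 [0.4434 0.1986 0.082 ]
pf2 [0.6327 0.2293 0.082 ]
n2 [0.6019 0.1429 0.05  ]
n1 [0.4953 0.1227 0.05  ]
s2 [0.6242 0.0403 0.05  ] 0.094 0.045
s1 [0.5174 0.0146 0.05  ] 0.092 0.047
tray [[ 0.635 -0.305  0.045]
 [ 0.633 -0.46   0.045]
 [ 0.432 -0.456  0.045]
 [ 0.433 -0.3    0.045]] [ 0.5333 -0.3805  0.045 ]
(array([ 0.63200486, -0.3042596 ,  0.04334695]), [array([0.3, 0.4]), array([ 0.5, -0. ])])
(array([ 0.63736179, -0.46739765,  0.01537359]), [array([-0.5, -0.5]), array([-0.8, -0. ])])
jar [ 0.762 -0.164  0.06 ]
cup [ 0.741 -0.284  0.06 ]
wt [ 0.395 -0.169  0.06 ]
pk [ 0.334 -0.257  0.06 ]
Rw [[ 0.26 -0.97 -0.  ]
 [-0.94 -0.25  0.25]
 [-0.24 -0.06 -0.97]]
```

Emit:
{"method": "play_rows", "body": {
  "gripper": [-1, -1, -1, -1, -1, -1, -1, -1, -1, -1, -1, -1],
  "delta_pos": [
    [5, -4.8, -4],
    [10, -9.6, -6],
    [15, -14.4, -6],
    [20, -19.2, -6],
    [25, -24, -6],
    [30, -29, -6],
    [34.5, -33.5, -6],
    [39, -38, -6],
    [43, -42, -6],
    [47.5, -46, -6],
    [51.5, -50, -6],
    [55.5, -53.6, -6]
  ],
  "turn": [
    [0, 0, -0.12],
    [0, 0, -0.25],
    [0, 0, -0.37],
    [0, 0, -0.5],
    [0, 0, -0.62],
    [0, 0, -0.75],
    [0, 0, -0.87],
    [0, 0, -1.0],
    [0, 0, -1.12],
    [0, 0, -1.25],
    [0, 0, -1.37],
    [0, 0, -1.49]
  ]
}}

```text
time: 1.65
position: [0.5421, 0.0296, 0.257]
tool_rot: [0.64, 0.769, -0.0, 0.0]
ft_force: [0.5, -1.4, 0.4]
grip_width: 0.0868
grip_force: 0.0
```

Run:
```python
from h import *
c=snap('wrist','w1'); o=robot.get_obs(); print(o['time'],o['position'],o['tool_rot'],o['q'].round(2))
cv2.imwrite('pics/w1v.png',cv2.resize(cv2.imread('pics/w1.png'),(800,600),interpolation=cv2.INTER_CUBIC))
```

```text
1.7 [0.54605053 0.03632067 0.25711986] [6.37162361e-01 7.70718949e-01 4.04932920e-03 1.71756836e-04] [-0.14  0.35  1.56  0.01  1.23 -0.33]
```

View pics/w1v.png

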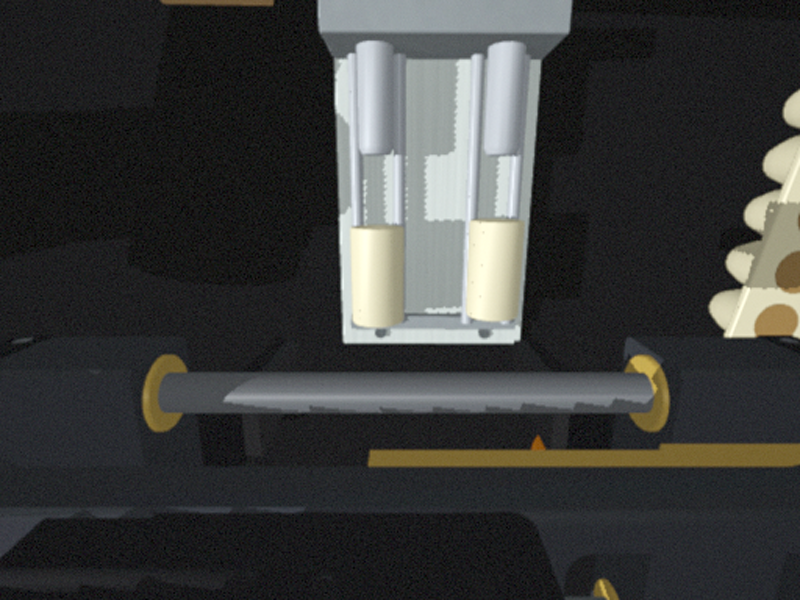

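Wrist view: the lane 1 sleeve (nearer the robot) is centred at about (378,276) and the lane 2 sleeve at (495,270). The pin noses are at (375,152) and (504,153), and the plate is at the top. Now a second, settled view from a shifted place.

Emit:
{"method": "play_rows", "body": {
  "gripper": [-1, -1, -1, -1, -1],
  "delta_pos": [
    [-3, 6, -3],
    [-6, 8, -3],
    [-6, 8, -3],
    [-6, 8, -3],
    [-6, 8, -3]
  ],
  "turn": [
    [0, 0, 0],
    [0, 0, 0],
    [0, 0, 0],
    [0, 0, 0],
    [0, 0, 0]
  ]
}}

```text
time: 2.33
position: [0.6294, -0.0166, 0.2867]
tool_rot: [0.641, 0.767, -0.0, -0.001]
ft_force: [0.0, -0.1, 0.7]
grip_width: 0.0869
grip_force: 0.0
```

Run:
```python
from h import *
c=snap('wrist','w2'); o=robot.get_obs(); print(o['time'],o['position'],o['tool_rot'],o['joint_velocities'].round(3))
cv2.imwrite('pics/w2v.png',cv2.resize(cv2.imread('pics/w2.png'),(800,600),interpolation=cv2.INTER_CUBIC))
for f in ['w1','w2']:
    im=load(f)['color'].astype(int); m=((im[:,:,0]-im[:,:,2]>22)&(im[:,:,0]>110)).astype(np.uint8)
    n,l,st,ce=cv2.connectedComponentsWithStats(m)
    for i in range(1,n):
        if st[i,4]>500:
            p=np.argwhere(l==i)[:,::-1].astype(np.float32); print(f,st[i],cv2.boxPoints(cv2.minAreaRect(p)).round(1).tolist())
```

```text
2.375 [ 0.62956993 -0.01661619  0.28692374] [ 6.41282389e-01  7.67304702e-01 -2.03656641e-04 -5.91480642e-04] [ 0.001 -0.    -0.008 -0.001 -0.002 -0.001]
w1 [ 454   87   58  130 4408] [[454.0, 87.0], [511.0, 87.0], [511.0, 216.0], [454.0, 216.0]]
w1 [ 298  140   37   66 2121] [[297.6000061035156, 204.3000030517578], [300.3999938964844, 139.3000030517578], [334.6000061035156, 140.6999969482422], [331.79998779296875, 205.8000030517578]]
w1 [ 224  144   34   65 2018] [[224.0, 144.0], [257.0, 144.0], [257.0, 208.0], [224.0, 208.0]]
w1 [401 227  27  49 662] [[400.0, 227.6999969482422], [424.5, 225.1999969482422], [429.6000061035156, 273.8999938964844], [405.1000061035156, 276.3999938964844]]
w1 [ 91 228  28  48 624] [[88.80000305175781, 273.8999938964844], [93.9000015258789, 226.1999969482422], [118.9000015258789, 228.8000030517578], [113.80000305175781, 276.6000061035156]]
w1 [ 236  279  276   19 2908] [[236.0, 279.0], [511.0, 279.0], [511.0, 297.0], [236.0, 297.0]]
w2 [  404     0   108   185 10738] [[391.6000061035156, 171.0], [460.5, -18.399999618530273], [520.2000122070312, 3.2999999
[... 187 characters left out ...]
9482422, 101.4000015258789], [205.6999969482422, 99.69999694824219], [209.0, 163.0], [176.0, 164.6999969482422]]
w2 [ 381  195   66   44 1287] [[368.5, 210.60000610351562], [432.6000061035156, 177.8000030517578], [449.6000061035156, 211.10000610351562], [385.5, 243.89999389648438]]
w2 [401 227  27  49 620] [[400.0, 227.6999969482422], [424.5, 225.1999969482422], [429.5, 273.6000061035156], [405.0, 276.1000061035156]]
w2 [ 91 228  28  48 557] [[88.0999984741211, 273.3999938964844], [94.9000015258789, 225.6999969482422], [119.0999984741211, 229.1999969482422], [112.30000305175781, 276.8999938964844]]
w2 [ 236  285  276   13 2835] [[236.0, 285.0], [511.0, 285.0], [511.0, 297.0], [236.0, 297.0]]
```

View pics/w2v.png

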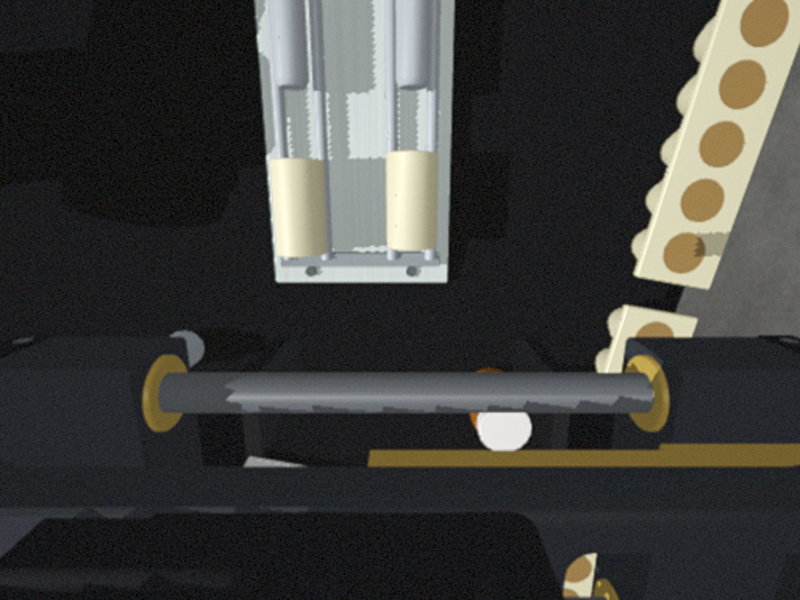

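Second view: the sleeves are at (298,207) and (412,201) in the 800 px picture, and the base's front edge is at row ~281. I fit each sleeve as a cylinder to its outlines in both wrist views.

```bash
cat > fit.py <<'E'
from h import *
from scipy.optimize import least_squares
th=np.linspace(0,2*np.pi,48,endpoint=False)
def cyl(p,L=.09,r=.025):
    cx,cy,cz,ya=p; a=np.array([np.cos(ya),np.sin(ya),0]); n=np.array([-a[1],a[0],0])
    ring=r*(np.cos(th)[:,None]*n+np.sin(th)[:,None]*np.array([0,0,1]))
    return np.vstack([np.array([cx,cy,cz])+s*a*L/2+ring for s in(-1,1)])
def contour(c,box):
    im=c['color'].astype(int); m=((im[:,:,0]-im[:,:,2]>22)&(im[:,:,0]>110)).astype(np.uint8)
    k=np.zeros_like(m); x,y,w,h=box; k[y-3:y+h+3,x-3:x+w+3]=1; m*=k
    cs,_=cv2.findContours(m,cv2.RETR_EXTERNAL,cv2.CHAIN_APPROX_NONE)
    return max(cs,key=len)[:,0].astype(float)
def res(p,obs):
    r=[]
    X=cyl(p)
    for c,pts in obs:
        q=X@np.asarray(c['R']).T+np.asarray(c['t']); uv=F(c)*q[:,:2]/q[:,2:]+[c['cx'],c['cy']]
        h=cv2.convexHull(uv.astype(np.float32))
        r+=[cv2.pointPolygonTest(h,(float(a),float(b)),True)-.5 for a,b in pts]
    return np.array(r)
def fit(obs,p0):
    s=least_squares(res,p0,args=(obs,),loss='soft_l1',x_scale=[.01,.01,.01,.1],diff_step=1e-3)
    return s.x,np.abs(s.fun).mean()
E
python3 - <<'E'
from fit import *
w1,w2=load('w1'),load('w2')
for n,b1,b2,p0 in [('lane1',(224,144,34,65),(173,101,36,64),[.517,.0146,.045,1.75]),('lane2',(298,140,37,66),(247,96,33,64),[.624,.04,.045,1.75])]:
    o=[(w1,contour(w1,b1)),(w2,contour(w2,b2))]
    for ob in (o,o[1:]): 
        x,e=fit(ob,p0); print(n,x.round(4),np.degrees(x[3]).round(1),e.round(2))
k=lambda u,v:((u+.5)*.64-.5,(v+.5)*.64-.5)
f=[k(277,281),k(447,281)]; g=[k(344,342),k(519,342)]
for a,b in zip(g,f): print('base corner',tri([(w1,*a),(w2,*b)]), atz(w2,*b,.012).round(4))
for a,b in [((375,153),(291,87)),((504,154),(414,88))]: print('nose',tri([(w1,*k(*a)),(w2,*k(*b))]),atz(w2,*k(*b),.055).round(4))
print(robot.get_obs()['position'],robot.get_obs()['tool_rot'])
E
```

```text
lane1 [0.5176 0.014  0.0416 1.7506] 100.3 0.44
lane1 [0.5156 0.014  0.0358 1.7484] 100.2 0.34
lane2 [0.626  0.0404 0.0432 1.7464] 100.1 0.54
lane2 [0.6255 0.0407 0.0375 1.7483] 100.2 0.39
base corner (array([ 0.4946005 , -0.0722036 ,  0.01055834]), [array([ 0.2, -0.2]), array([-0.2,  0.2])]) [ 0.4952 -0.0715  0.012 ]
base corner (array([ 0.68099875, -0.0388023 ,  0.00868481]), [array([ 0. , -0.1]), array([-0. ,  0.1])]) [ 0.6806 -0.0381  0.012 ]
nose (array([0.49826544, 0.12184319, 0.04590928]), [array([-0.2,  0.2]), array([ 0.2, -0.2])]) [0.5006 0.12   0.055 ]
nose (array([0.61006005, 0.14083621, 0.04964041]), [array([-0.4,  0.6]), array([ 0.4, -0.6])]) [0.6098 0.1388 0.055 ]
[ 0.62956993 -0.01661619  0.28692374] [ 6.41282389e-01  7.67304702e-01 -2.03656641e-04 -5.91480642e-04]
```

Run:
```python
from fit import *
w1,w2,t=load('w1'),load('w2'),load('top0')
for n,b1,b2,p0 in [('lane1',(224,144,34,65),(173,101,36,64),[.517,.0146,.045,1.75]),('lane2',(298,140,37,66),(247,96,33,64),[.624,.04,.045,1.75])]:
    for nm,o in [('w1',[(w1,contour(w1,b1))]),('w2',[(w2,contour(w2,b2))]),('both',[(w1,contour(w1,b1)),(w2,contour(w2,b2))])]:
        g=lambda p:res([p[0],p[1],.048,1.7505],o)+p[2]*100-0
        s=least_squares(g,[*p0[:2],0],diff_step=1e-3,x_scale=[.01,.01,.01]); print(n,nm,s.x.round(4),np.abs(s.fun).mean().round(2))
```

```text
lane1 w1 [ 0.5183  0.015  -0.0069] 0.29
lane1 w2 [ 0.5185  0.0149 -0.0069] 0.31
lane1 both [ 0.5184  0.0149 -0.0069] 0.3
lane2 w1 [ 0.6254  0.0406 -0.0068] 0.3
lane2 w2 [ 0.6253  0.0409 -0.0062] 0.32
lane2 both [ 0.6254  0.0408 -0.0065] 0.31
```

Emit:
{"method": "play_rows", "body": {
  "gripper": [-1, -1, -1, -1, -1, -1, -1, -1],
  "delta_pos": [
    [3, 0.6, 5],
    [5.7, 0.6, 10],
    [5.7, 0.6, 15],
    [5.7, 0.6, 18],
    [5.7, 0.6, 21],
    [5.7, 0.6, 23],
    [5.7, 0.6, 24],
    [5.7, 0.6, 24]
  ],
  "turn": [
    [0, 0, 0],
    [0, 0, 0],
    [0, 0, 0],
    [0, 0, 0],
    [0, 0, 0],
    [0, 0, 0],
    [0, 0, 0],
    [0, 0, 0]
  ]
}}

```text
time: 3.38
position: [0.626, 0.0401, 0.0469]
tool_rot: [0.641, 0.767, -0.0, -0.0]
ft_force: [0.4, 0.8, -0.8]
grip_width: 0.0871
grip_force: 0.0
```

Emit:
{"method": "play_rows", "body": {
  "gripper": [-1, -1, 1, 1, 1, 1, 1, 1],
  "delta_pos": [
    [0, 0, 1.2],
    [0, 0, 1.2],
    [0, 0, 1.2],
    [0, 0, 1.2],
    [0, 0, 1.2],
    [0, 0, 1.2],
    [0, 0, 1.2],
    [0, 0, 1.2]
  ],
  "turn": [
    [0, 0, 0],
    [0, 0, 0],
    [0, 0, 0],
    [0, 0, 0],
    [0, 0, 0],
    [0, 0, 0],
    [0, 0, 0],
    [0, 0, 0]
  ],
  "squeeze": 10
}}

```text
time: 4.38
position: [0.625, 0.0397, 0.035]
tool_rot: [0.641, 0.767, -0.001, -0.001]
ft_force: [-3.3, -1.0, 2.2]
grip_width: 0.0415
grip_force: 9.9
```

The width is 41.5 mm where about 49 was expected, so I look before pushing.

Run:
```python
from h import *
c=snap('wrist','w3'); s=snap('scene','s3'); 
a=cv2.resize(cv2.imread('pics/w3.png')[0:300,100:500],(400,300)); b=cv2.resize(cv2.imread('pics/s3.png')[120:240,220:380],(400,300),interpolation=cv2.INTER_CUBIC)
t=snap('top','t3'); d=cv2.resize(cv2.imread('pics/t3.png')[120:240,150:310],(400,300),interpolation=cv2.INTER_CUBIC)
cv2.imwrite('pics/m3.png',np.vstack([np.hstack([a,b]),np.hstack([d,d*0])]))
```

```text
(no output)
```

View pics/m3.png

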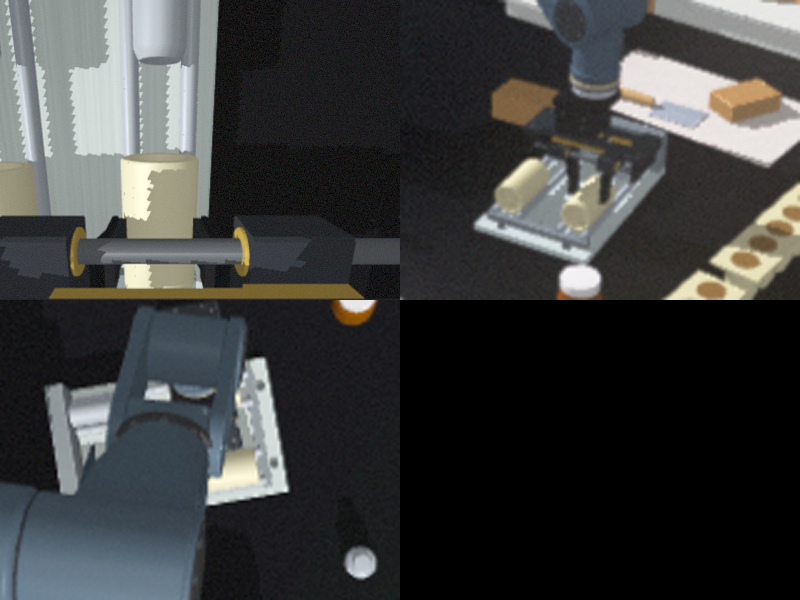

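Wrist crop: the sleeve is held between the fingers, straight and in line with the pin, with its rim at crop (122–198,155). Next, a numeric check for lift or shift.

Run:
```python
from h import *
c=load('w3'); im=c['color'].astype(int)
m=(im[:,:,0]-im[:,:,2]>18)&(im[:,:,0]>90)
for r in (160,165,175,190,205):
    x=np.where(m[r,200:320])[0]+200; print(r,x.min(),x.max())
gx=np.array([-.179,.984,0]);gy=np.array([-.984,-.179,0])
p=np.array([.6254,.0408,.048])
for dz in (0,.006,.012):
  q=p+[0,0,dz]
  for s in (.045,.02): 
    # silhouette: max/min u of ring
    uv=np.array([proj(c,q+gx*s+.025*(np.cos(t)*gy+np.sin(t)*np.array([0,0,1]))) for t in np.linspace(0,6.28,100)])
    print(dz,s,'u',uv[:,0].min().round(1),uv[:,0].max().round(1),'v at ext',uv[uv[:,0].argmin(),1].round(1),'top v',uv[25,1].round(1),'vmin',uv[:,1].min().round(1))
ys=np.where(m[:,260])[0];print('rim top col260',ys[ys>100][:3])
```

```text
160 221 297
165 221 297
175 221 297
190 222 296
205 222 296
0 0.045 u 219.5 298.3 v at ext 156.8 top v 161.8 vmin 151.9
0 0.02 u 221.0 297.0 v at ext 195.1 top v 205.0 vmin 185.3
0.006 0.045 u 218.1 299.6 v at ext 158.1 top v 163.4 vmin 152.8
0.006 0.02 u 219.7 298.2 v at ext 197.6 top v 208.3 vmin 187.1
0.012 0.045 u 216.6 301.1 v at ext 159.4 top v 165.2 vmin 153.8
0.012 0.02 u 218.3 299.6 v at ext 200.3 top v 211.8 vmin 189.1
rim top col260 [153 154 155]
```

Not lifted, and centred to within 1 px. I push towards the nose.

Emit:
{"method": "play_rows", "body": {
  "gripper": [1, 1, 1, 1, 1, 1, 1, 1],
  "delta_pos": [
    [1, 0, 0],
    [2, 0, 0],
    [3, 0, 0],
    [4, 0, 0],
    [5, 0, 0],
    [5.5, 0, 0],
    [6, 0, 0],
    [6.4, 0, 0]
  ],
  "turn": [
    [0, 0, 0],
    [0, 0, 0],
    [0, 0, 0],
    [0, 0, 0],
    [0, 0, 0],
    [0, 0, 0],
    [0, 0, 0],
    [0, 0, 0]
  ]
}}

```text
time: 5.52
position: [0.6147, 0.1017, 0.0355]
tool_rot: [0.641, 0.768, -0.001, 0.0]
ft_force: [-4.0, -4.9, 4.9]
grip_width: 0.0413
grip_force: 10.3
```

Emit:
{"method": "play_rows", "body": {
  "gripper": [1, 1, 1, 1, 1, 1],
  "delta_pos": [
    [0.3, 0, 0],
    [0.6, 0, 0],
    [0.9, 0, 0],
    [1.2, 0, 0],
    [1.5, 0, 0],
    [1.5, 0, 0]
  ],
  "turn": [
    [0, 0, 0],
    [0, 0, 0],
    [0, 0, 0],
    [0, 0, 0],
    [0, 0, 0],
    [0, 0, 0]
  ]
}}

```text
time: 6.28
position: [0.6119, 0.1167, 0.0354]
tool_rot: [0.641, 0.767, -0.001, 0.0]
ft_force: [-4.4, -4.6, 4.8]
grip_width: 0.0417
grip_force: 10.3
```

Emit:
{"method": "play_rows", "body": {
  "gripper": [1, 1, 1, 1, 1, 1, 1, 1, 1, 1],
  "delta_pos": [
    [0.6, 0, 0],
    [1.3, 0, 0],
    [2, 0, 0],
    [2.7, 0, 0],
    [3.4, 0, 0],
    [4.1, 0, 0],
    [4.7, 0, 0],
    [5.2, 0, 0],
    [5.6, 0, 0],
    [5.9, 0, 0]
  ],
  "turn": [
    [0, 0, 0],
    [0, 0, 0],
    [0, 0, 0],
    [0, 0, 0],
    [0, 0, 0],
    [0, 0, 0],
    [0, 0, 0],
    [0, 0, 0],
    [0, 0, 0],
    [0, 0, 0]
  ]
}}

```text
time: 7.52
position: [0.6013, 0.1747, 0.0353]
tool_rot: [0.641, 0.767, -0.001, 0.0]
ft_force: [-3.5, -5.7, 5.0]
grip_width: 0.0418
grip_force: 10.2
```

Emit:
{"method": "play_rows", "body": {
  "gripper": [1, 1, 1, 1, 1, 1],
  "delta_pos": [
    [0.2, 0, 0],
    [0.4, 0, 0],
    [0.6, 0, 0],
    [0.8, 0, 0],
    [1.0, 0, 0],
    [1.0, 0, 0]
  ],
  "turn": [
    [0, 0, 0],
    [0, 0, 0],
    [0, 0, 0],
    [0, 0, 0],
    [0, 0, 0],
    [0, 0, 0]
  ]
}}

```text
time: 8.28
position: [0.6002, 0.1808, 0.0353]
tool_rot: [0.64, 0.768, -0.003, 0.002]
ft_force: [-3.3, -14.1, 4.9]
grip_width: 0.0417
grip_force: 10.3
```

Run:
```python
from h import *
c=snap('wrist','w4'); s=snap('scene','s4')
a=cv2.resize(cv2.imread('pics/w4.png')[0:300,100:500],(400,300)); b=cv2.resize(cv2.imread('pics/s4.png')[120:240,220:380],(400,300),interpolation=cv2.INTER_CUBIC)
cv2.imwrite('pics/m4.png',np.hstack([a,b]))
```

```text
(no output)
```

View pics/m4.png

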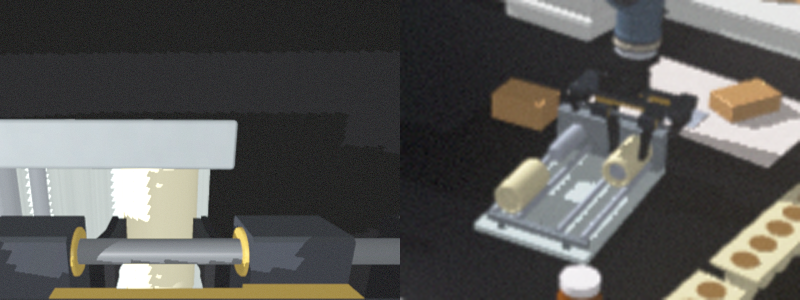

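The sleeve's end is against the plate (scene crop ~(622,162)). Travel was 143 mm against the predicted 141, and the force rose to 14 N, so lane 2's sleeve is fully home. I release it, rise and go to lane 1.

Emit:
{"method": "play_rows", "body": {
  "gripper": [-1, -1, -1, -1, -1, -1, -1, -1, -1, -1, -1, -1],
  "delta_pos": [
    [0, 0, 0],
    [0, 0, 0],
    [0, 0, 0],
    [0, 0, -4],
    [0, 0, -9],
    [0, 0, -13],
    [-4, -3, -13],
    [-8, -6, -13],
    [-12, -9, -13],
    [-15.2, -11, -13],
    [-15.2, -11, -11],
    [-15.2, -11, -9]
  ],
  "turn": [
    [0, 0, 0],
    [0, 0, 0],
    [0, 0, 0],
    [0, 0, 0],
    [0, 0, 0],
    [0, 0, 0],
    [0, 0, 0],
    [0, 0, 0],
    [0, 0, 0],
    [0, 0, 0],
    [0, 0, 0],
    [0, 0, 0]
  ]
}}

```text
time: 9.88
position: [0.5199, 0.0161, 0.1251]
tool_rot: [0.642, 0.767, 0.001, 0.001]
ft_force: [-0.1, -0.6, -0.2]
grip_width: 0.0872
grip_force: 0.0
```

Emit:
{"method": "play_rows", "body": {
  "gripper": [-1, -1, -1, -1, -1, -1, 1, 1, 1, 1, 1, 1],
  "delta_pos": [
    [0, -0.1, 3],
    [-0.1, -0.15, 5.5],
    [-0.1, -0.15, 7.5],
    [-0.1, -0.15, 8.5],
    [-0.1, -0.15, 9],
    [-0.1, -0.15, 9],
    [-0.1, -0.15, 9],
    [-0.1, -0.15, 9],
    [-0.1, -0.15, 9],
    [-0.1, -0.15, 9],
    [-0.1, -0.15, 9],
    [-0.1, -0.15, 9]
  ],
  "turn": [
    [0, 0, 0],
    [0, 0, 0],
    [0, 0, 0],
    [0, 0, 0],
    [0, 0, 0],
    [0, 0, 0],
    [0, 0, 0],
    [0, 0, 0],
    [0, 0, 0],
    [0, 0, 0],
    [0, 0, 0],
    [0, 0, 0]
  ],
  "squeeze": 10
}}

```text
time: 11.38
position: [0.5176, 0.0152, 0.035]
tool_rot: [0.641, 0.767, -0.0, -0.0]
ft_force: [-1.0, 0.9, 0.8]
grip_width: 0.042
grip_force: 9.6
```

Emit:
{"method": "play_rows", "body": {
  "gripper": [1, 1, 1, 1, 1, 1, 1, 1],
  "delta_pos": [
    [1, 0, 0],
    [2, 0, 0],
    [3, 0, 0],
    [4, 0, 0],
    [5, 0, 0],
    [6, 0, 0],
    [6.7, 0, 0],
    [7.2, 0, 0]
  ],
  "turn": [
    [0, 0, 0],
    [0, 0, 0],
    [0, 0, 0],
    [0, 0, 0],
    [0, 0, 0],
    [0, 0, 0],
    [0, 0, 0],
    [0, 0, 0]
  ]
}}

```text
time: 12.38
position: [0.5048, 0.0865, 0.035]
tool_rot: [0.641, 0.767, -0.0, -0.0]
ft_force: [-1.6, -1.0, 0.6]
grip_width: 0.0416
grip_force: 9.5
```

Expected stop is about 79 mm of travel. I go on slowly.

Emit:
{"method": "play_rows", "body": {
  "gripper": [1, 1, 1, 1, 1, 1],
  "delta_pos": [
    [0.2, 0, 0],
    [0.4, 0, 0],
    [0.6, 0, 0],
    [0.8, 0, 0],
    [1.0, 0, 0],
    [1.0, 0, 0]
  ],
  "turn": [
    [0, 0, 0],
    [0, 0, 0],
    [0, 0, 0],
    [0, 0, 0],
    [0, 0, 0],
    [0, 0, 0]
  ]
}}

```text
time: 13.12
position: [0.5038, 0.0931, 0.0353]
tool_rot: [0.64, 0.768, -0.001, 0.002]
ft_force: [-0.1, -11.3, 1.2]
grip_width: 0.0413
grip_force: 9.7
```

Blocked at 79 mm of travel, which matches 64 mm to the nose plus 15. I push slightly firmer to be sure.

Emit:
{"method": "play_rows", "body": {
  "gripper": [1, 1, 1, 1],
  "delta_pos": [
    [0.15, 0, 0],
    [0.3, 0, 0],
    [0.4, 0, 0],
    [0.4, 0, 0]
  ],
  "turn": [
    [0, 0, 0],
    [0, 0, 0],
    [0, 0, 0],
    [0, 0, 0]
  ],
  "squeeze": 16
}}

```text
time: 13.62
position: [0.5036, 0.0947, 0.0356]
tool_rot: [0.64, 0.769, -0.003, 0.003]
ft_force: [-1.5, -19.6, 2.9]
grip_width: 0.0412
grip_force: 15.8
```

Run:
```python
from h import *
s=snap('scene','s5'); c=snap('wrist','w5'); o=robot.get_obs(); print(o['position'],o['ft_force'])
a=cv2.resize(cv2.imread('pics/w5.png')[0:300,100:500],(400,300)); b=cv2.resize(cv2.imread('pics/s5.png')[120:240,220:380],(400,300),interpolation=cv2.INTER_CUBIC)
cv2.imwrite('pics/m5.png',np.hstack([a,b]))
```

```text
[0.5036203  0.09465794 0.03561786] [ -1.26306611 -20.98674737   2.42578617]
```

View pics/m5.png

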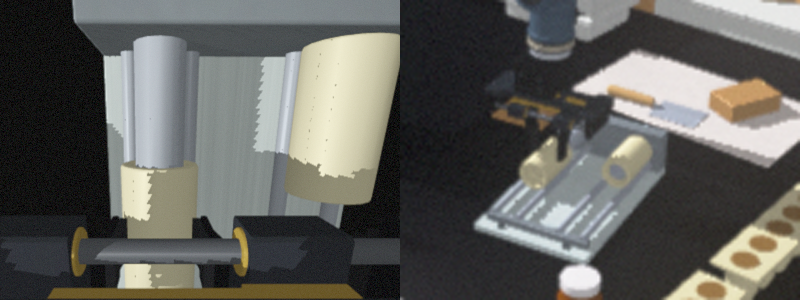

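The scene crop shows the lane 1 sleeve stopped part-way on its pin, holding at 20 N, and lane 2's sleeve home. I draw it back and then lift.

Emit:
{"method": "play_rows", "body": {
  "gripper": [1, 1, 1, 1, 1, 1, 1, 1, 1, 1, 1, 1],
  "delta_pos": [
    [-0.6, 0, 0],
    [-1.3, 0, 0],
    [-2.2, 0, 0],
    [-3.2, 0, 0],
    [-4.2, 0, 0],
    [-5.2, 0, 0],
    [-6.2, 0, 0],
    [-6.6, 0, -1],
    [-6.6, 0, -3],
    [-6.6, 0, -6],
    [-6.6, 0, -10],
    [-6.6, 0, -14]
  ],
  "turn": [
    [0, 0, 0],
    [0, 0, 0],
    [0, 0, 0],
    [0, 0, 0],
    [0, 0, 0],
    [0, 0, 0],
    [0, 0, 0],
    [0, 0, 0],
    [0, 0, 0],
    [0, 0, 0],
    [0, 0, 0],
    [0, 0, 0]
  ],
  "squeeze": 20
}}

```text
time: 15.22
position: [0.5141, 0.0347, 0.1763]
tool_rot: [0.641, 0.767, -0.0, 0.0]
ft_force: [0.4, -0.3, -1.7]
grip_width: 0.0405
grip_force: 19.1
```

Emit:
{"method": "play_rows", "body": {
  "gripper": [1, 1, 1, 1, 1, 1, 1, 1, 1, 1, 1, 1],
  "delta_pos": [
    [-3, -0.4, 0],
    [-7, -0.9, 0],
    [-11.5, -1.5, 0],
    [-16, -2.1, 0],
    [-20.5, -2.7, 0],
    [-25, -3.3, 0],
    [-29.5, -3.9, 0],
    [-34, -4.5, 0],
    [-37.5, -5, 0],
    [-40, -5.3, 0],
    [-41.2, -5.5, 0],
    [-41.2, -5.5, 0]
  ],
  "turn": [
    [0, 0, 0],
    [0, 0, 0],
    [0, 0, 0],
    [0, 0, 0],
    [0, 0, 0],
    [0, 0, 0],
    [0, 0, 0],
    [0, 0, 0],
    [0, 0, 0],
    [0, 0, 0],
    [0, 0, 0],
    [0, 0, 0]
  ]
}}

```text
time: 16.73
position: [0.5327, -0.3805, 0.1748]
tool_rot: [0.642, 0.767, 0.0, -0.0]
ft_force: [-0.5, 0.8, -0.8]
grip_width: 0.0405
grip_force: 19.1
```

Emit:
{"method": "play_rows", "body": {
  "gripper": [1, 1, 1, 1, 1, 1],
  "delta_pos": [
    [0, 0, 3],
    [0, 0, 6],
    [0, 0, 9],
    [0, 0, 11],
    [0, 0, 11.5],
    [0, 0, 11.5]
  ],
  "turn": [
    [0, 0, 0],
    [0, 0, 0],
    [0, 0, 0],
    [0, 0, 0],
    [0, 0, 0],
    [0, 0, 0]
  ]
}}

```text
time: 17.48
position: [0.5333, -0.3796, 0.0604]
tool_rot: [0.641, 0.767, 0.0, -0.0]
ft_force: [-0.3, -1.4, -1.4]
grip_width: 0.0409
grip_force: 19.1
```

Run:
```python
from h import *
s=snap('scene','s6'); c=snap('wrist','w6'); o=robot.get_obs(); print(o['position'],o['ft_force'])
a=cv2.resize(cv2.imread('pics/w6.png')[0:300,100:500],(400,300)); b=cv2.resize(cv2.imread('pics/s6.png')[190:310,120:280],(400,300),interpolation=cv2.INTER_CUBIC)
cv2.imwrite('pics/m6.png',np.hstack([a,b]))
```

```text
[ 0.53372757 -0.3805362   0.06125502] [ 0.65793106 -0.32402446 -0.70744909]
```

View pics/m6.png

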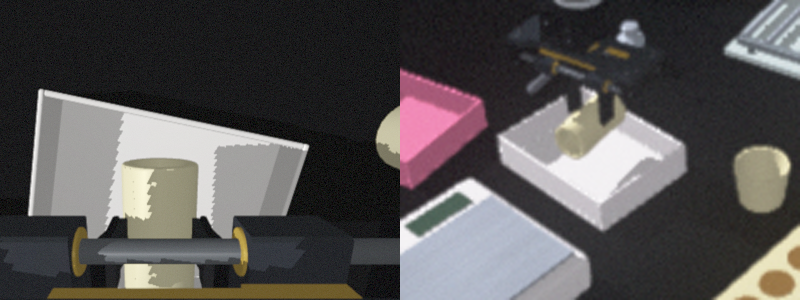

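The sleeve is over the middle of the white tray. Now the slow lowering.

Emit:
{"method": "play_rows", "body": {
  "gripper": [1, 1, 1, 1, 1, 1],
  "delta_pos": [
    [0, 0, 1.2],
    [0, 0, 2.4],
    [0, 0, 3.4],
    [0, 0, 3.9],
    [0, 0, 4.1],
    [0, 0, 4.1]
  ],
  "turn": [
    [0, 0, 0],
    [0, 0, 0],
    [0, 0, 0],
    [0, 0, 0],
    [0, 0, 0],
    [0, 0, 0]
  ]
}}

```text
time: 18.32
position: [0.533, -0.3804, 0.019]
tool_rot: [0.641, 0.767, -0.0, 0.0]
ft_force: [-0.5, -0.4, -1.3]
grip_width: 0.0406
grip_force: 19.1
```

Emit:
{"method": "play_rows", "body": {
  "gripper": [1, 1, 1],
  "delta_pos": [
    [0, 0, 0.1],
    [0, 0, 0.25],
    [0, 0, 0.25]
  ],
  "turn": [
    [0, 0, 0],
    [0, 0, 0],
    [0, 0, 0]
  ]
}}

```text
time: 18.7
position: [0.5332, -0.3806, 0.0169]
tool_rot: [0.641, 0.767, -0.0, 0.0]
ft_force: [-0.3, -0.1, -0.2]
grip_width: 0.0409
grip_force: 19.2
```

Emit:
{"method": "play_rows", "body": {
  "gripper": [1, 1, 1, 1, 1],
  "delta_pos": [
    [0, 0, 0.06],
    [0, 0, 0.12],
    [0, 0, 0.18],
    [0, 0, 0.18],
    [0, 0, 0.18]
  ],
  "turn": [
    [0, 0, 0],
    [0, 0, 0],
    [0, 0, 0],
    [0, 0, 0],
    [0, 0, 0]
  ]
}}

```text
time: 19.32
position: [0.5333, -0.3806, 0.0167]
tool_rot: [0.641, 0.767, -0.0, 0.001]
ft_force: [-2.7, 2.7, 10.0]
grip_width: 0.041
grip_force: 20.4
```

It is on the floor (10 N upward). I ease off 1 mm, open gently and retreat.

Emit:
{"method": "play_rows", "body": {
  "gripper": [1, 1, 0.0, -0.2, -0.4, -0.6, -0.8, -1, -1, -1],
  "delta_pos": [
    [0, 0, -0.12],
    [0, 0, -0.12],
    [0, 0, -0.12],
    [0, 0, -0.12],
    [0, 0, -0.12],
    [0, 0, -0.12],
    [0, 0, -0.12],
    [0, 0, -0.12],
    [0, 0, -0.12],
    [0, 0, -0.12]
  ],
  "turn": [
    [0, 0, 0],
    [0, 0, 0],
    [0, 0, 0],
    [0, 0, 0],
    [0, 0, 0],
    [0, 0, 0],
    [0, 0, 0],
    [0, 0, 0],
    [0, 0, 0],
    [0, 0, 0]
  ],
  "squeeze": 4
}}

```text
time: 20.58
position: [0.533, -0.3803, 0.016]
tool_rot: [0.641, 0.767, 0.0, 0.0]
ft_force: [0.3, 0.1, -0.5]
grip_width: 0.0863
grip_force: 0.0
```

Emit:
{"method": "play_rows", "body": {
  "gripper": [-1, -1, -1, -1, -1, -1, -1, -1, -1, -1],
  "delta_pos": [
    [0, 0, -1],
    [0, 0, -3],
    [0, 0, -6],
    [0, 0, -10],
    [0, 0, -15],
    [0, 0, -18],
    [-5, -8, -18],
    [-8, -15, -18],
    [-8, -15, -18],
    [-8, -15, -18]
  ],
  "turn": [
    [0, 0, 0],
    [0, 0, 0],
    [0, 0, 0],
    [0, 0, 0],
    [0, 0, 0],
    [0, 0, 0],
    [0, 0, 0],
    [0, 0, 0],
    [0, 0, 0],
    [0, 0, 0]
  ]
}}

```text
time: 21.82
position: [0.3969, -0.4882, 0.1978]
tool_rot: [0.643, 0.766, -0.001, 0.001]
ft_force: [0.5, 0.5, 0.5]
grip_width: 0.0871
grip_force: 0.0
```

Run:
```python
from h import *
s=snap('scene','s7'); c=snap('top','t7')
a=cv2.resize(cv2.imread('pics/t7.png')[100:300,60:460],(800,400),interpolation=cv2.INTER_CUBIC); b=cv2.imread('pics/s7.png')[150:350,80:480]
b=np.hstack([b,b*0]) if 0 else cv2.resize(b,(400,200))
g=cv2.resize(cv2.imread('pics/s7.png')[150:220,225:365],(400,200),interpolation=cv2.INTER_CUBIC)
cv2.imwrite('pics/m7.png',np.vstack([a,np.hstack([b,g])]))
```

```text
(no output)
```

View pics/m7.png

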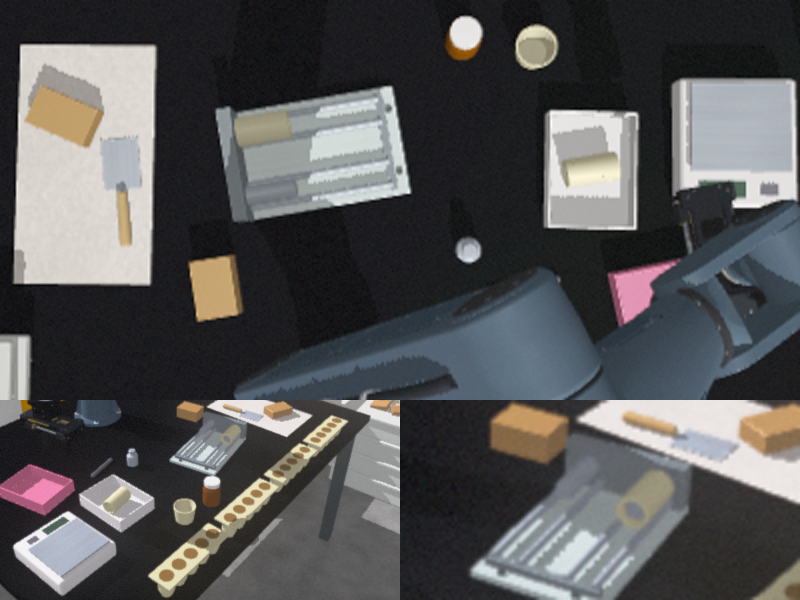

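The lane 2 sleeve is against the plate (top crop (263,128)), the rejected one lies in the white tray at (590,168), and the bystanders look unmoved. I hand in.

```bash
python3 -c "
from rig import robot
print(robot.hand_in())"
```

```text
the job is handed in; nothing more can be done
None
```

I tested both sleeves and handed the job in at about 22 s: lane 2's sleeve slid fully home and stays against the plate, and lane 1's sleeve stopped about 15 mm onto its pin, so I drew it back and set it down in the white reject tray.

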